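# Sweep the spent coin cells through the gate into the slot

### The arm

A 6-joint arm with a two-finger parallel gripper is mounted at the origin on the work surface. World frame = base frame: x ahead of the robot, y to its left, z up, the work surface at z = 0. Lengths are in m, angles in rad, forces in N, time in s.
With the tool pointing down it reaches from about 0.25 to 0.725 m from the base axis. Payload 9.7 kg.
Tool frame: the origin (TCP) lies on the centre line of the jaws, within the pads' length; the fingertips stand 8 mm ahead of it and the grasp point (between the pads) lies 11 mm behind it; z points along the fingers, y is the line along which they close (so a half turn about z gives the same grasp; the last joint's range is limited). The gripper opens to 85 mm and grips with 20 to 120 N. Pads are 22 mm wide; open, the fingers measure 114 mm over their backs; the gripper's body (76 mm by 85 mm) begins 54 mm behind the grasp point. The pads swing forward as they close: fully open they stand 13 mm farther back than shut.
Start: joints at [1.176, 0.087, 0.176, 1.66, 0, 1.571], TCP at [0.212, 0.508, 0.239] pointing down, gripper open.
Joint ranges: [-3.13, 3.13], [-0.85, 1.81], [-1.15, 1.24], [-2.2, 2.28], [-1.44, 1.52], [-3.14, 3.14]. Speed limits (rad/s): [2.22, 2.22, 2.57, 3.14, 3.14, 3.14].

### API

Orientations are given as a rotation vector (axis times angle).
In Python, from plant import manip gives the robot as it stands.
- The arm moves only by the tool play_rows, never from a script. Its argument "commands" is one flat list of numbers, 7 for each row, row after row: the shift along the tool's x, y, z in m, then the turn, a rotation vector about the tool's x, y, z in degrees, then the finger opening in m, from 0 to 0.0854. In form: [tx, ty, tz, wx, wy, wz, gripper, tx, ty, tz, wx, wy, wz, gripper, ...]. A call has exactly 5 rows; each row is the pose to reach, as a shift and turn from the pose commanded when the call began, along the tool's axes at that moment; what a row does not reach only later rows make up. A row lasts 1/10 s, in which the tool goes at most 50 mm and 8.59 degrees, less where a joint would pass 70% of its speed; a pose out of reach is approached as far as the arm can. A call with a gripper value outside its range is refused whole. The fingers move at their own pace and stop on an object; "grip_force" is the grip in N (left out, the last holds). Time passes only in rows, so rows that repeat a pose let the fingers close, or fill a call up. It gives the time, the measured TCP pose, the force, the opening and the grip force at its end, in the units of the state.
- manip.observe(): the state, without advancing time (a new reading comes with each control period).
- manip.camera(name): name is "scene" or "top" or "wrist"; returns a dict with "color" (400x640x3 uint8, red, green, blue), "depth" (400x640 float32, m along the optical axis (not along the pixel's ray), 0 where there is no reading), "camera_matrix" (3x3 intrinsics, pixels), "world_from_camera" (4x4, takes a point from camera to world coordinates). Camera axes: x right, y down, z forward; pixel columns grow to the right and rows downward; lengths in m; the calibration is good to about 2 mm. A picture is of the moment at which its call begins.
- manip.finish_job(): hands the job in; it is judged then, once.
Trained networks look in a picture, given as the dict that the camera call returned (one of the last four; its "shot" number tells which), for a name from the list of things; names that differ only in an ending like _2 or _b are one class to them, and where a whole thing is asked for, a point or a joint stands for the part that bears it (a point fixed in the world has none). Each returns a list of dicts, best first, with "score" (0 to 1); they miss things now and then, are a little off and sometimes report something else, mostly with a low value. They report only what shows in the picture. A call takes as long as a camera call.
- manip.spot_in(picture, thing): "position" ([x, y, z] in m, in world coordinates, good to about 4 mm: the middle of the surface that is visible of it).
- manip.silhouettes(picture, thing): "region" (400x640 bool, what is visible of it).
- manip.mark_of(picture, thing): "position" ([x, y, z] in m, in world coordinates, good to about 4 mm: a listed point, or the origin of a listed thing).
The state is a dict: "time": time; "joints": joint angles; "joint_vel": joint speeds; "joint_torque": joint torques, N m; "tcp_pos": TCP position; "orientation": TCP orientation; "contact_force": force on the tool from outside, world axes, zero at the start; "torque": the same for the moment, N m; "gripper_width": finger opening in m; "grip_force": force on a finger pad.
Only numpy, scipy, OpenCV 4.12 (cv2) and the standard library are available. Lean on these libraries where they do the work, as an engineer would, in place of code of your own. Each camera call takes 0.05 s, during which the arm holds its last target. There are 200 camera calls.

### The job

With the fingertips, push the three yellow coin cells across the blue deck of the orange box, one at a time, through the narrow gate in the white fence so that each drops into the slot behind it. Only push them, never lift one off the deck, and leave the heat sink, the fan, the screwdriver and the brush where they are.

Things in the scene. Friction and masses are not known exactly. Their poses are not given: they have to be found in the camera images.
- station: orange sorting box, fixed. Origin on the bench under the middle of the deck; y points to the gate, x along the fence, z up. Flat blue deck 50 mm above the bench, x -120 to 120, y -100 to 100 mm, within a rim 12 mm high, 5 mm thick. At y = 100 mm a white fence, 12 mm high, 5 mm thick, with one gate 38 mm wide at x = 0; the slot begins at the fence's inner face.
- gate (a point): middle of the gate's sill: at deck height (50 mm above the bench), at the fence's inner face and the slot's near edge; the gate reaches 19 mm to either side along x, so one cell passes at a time. Same axes as the box: y points through the gate.
- slot (a point): middle of the slot's black floor, 6 mm above the bench (44 mm below the deck). The slot is open at the top, 64 mm along x and 50 mm along y, its middle 25 mm beyond the gate point. A cell whose middle is pushed past the edge tips in by itself. Same axes as the box.
- cell_a: a coin cell: flat disc 24.5 mm in diameter and 7.7 mm thick, about 13 g, yellow sleeve with bare steel in the middle of each face; starts lying flat on the blue deck. The three cells are alike. Origin at the middle of the disc, z along its axis.
- cell_b: a coin cell: flat disc 24.5 mm in diameter and 7.7 mm thick, about 13 g, yellow sleeve with bare steel in the middle of each face; starts lying flat on the blue deck. The three cells are alike. Origin at the middle of the disc, z along its axis.
- cell_c: a coin cell: flat disc 24.5 mm in diameter and 7.7 mm thick, about 13 g, yellow sleeve with bare steel in the middle of each face; starts lying flat on the blue deck. The three cells are alike. Origin at the middle of the disc, z along its axis.
- heatsink: loose aluminium heat sink with upright fins, 40 x 40 mm and 25 mm high, about 70 g, standing on the deck near one end of the fence; must stay. Origin at the middle of its underside, z up.
- fan: loose black cooling fan, 40 x 40 mm and 20 mm high, about 50 g, lying on the deck near the other end of the fence; must stay. Origin at the middle of its underside, z up.
- screwdriver: screwdriver with blue handle lying on the bench, 160 mm long, 22 mm high; must stay. Origin on the bench about the middle of its length, x towards the tip.
- brush: small blue brush lying on the bench, bristles up, 160 mm long, 17 mm high; must stay. Origin on the bench near the middle, x towards the bristles.

How it is judged:
By the outcome, as a careful person would: the job done as asked, in the order asked, and still so for the second after the job is handed in, with the robot touching nothing.
It also fails if it takes over 70 s, if anything falls off the work surface, if the arm or the gripper's body presses on something with over 40 N, if the wrist force passes 120 N, or if a joint passes its speed limit or range.

## Working session

There is one attempt and no reset: what is moved stays moved. The work goes in short steps, Python scripts to look and compute and a tool call to move; the robot and the scene stay as the last step left them, time stands still between calls to the robot, and variables do not carry over. Pictures are saved under pics/ and viewed, at most 10 in all, crops included, and the job is handed in when it is done.

Besides the shell and the picture viewer there is one more tool, called after ">>>" as name(argument=value, ...) on one line, values as JSON. play_rows: Moves the arm, as the interface text tells. Its arguments: {"type":"object","properties":{"commands":{"type":"array"},"grip_force":{"type":"number"}},"required":["commands"]}

```bash
mkdir -p pics; ls; cat > h.py <<'E'
import numpy as np, cv2
from plant import manip
def save(p,n): cv2.imwrite('pics/'+n,p['color'][:,:,::-1])
def px2w(p,uv,z):
    K=p['camera_matrix'];T=p['world_from_camera']
    uv=np.atleast_2d(uv).astype(float)
    d=(np.linalg.inv(K)@np.c_[uv,np.ones(len(uv))].T).T@T[:3,:3].T
    o=T[:3,3]; return o+d*((z-o[2])/d[:,2])[:,None]
E
python3 - <<'E'
from h import *
p=manip.camera('top');save(p,'t0.png')
for n in ['gate','slot','station','heatsink','fan']:
    print(n,[(np.round(r['position'],3),round(r['score'],2)) for r in manip.mark_of(p,n)[:3]])
print([(np.round(r['position'],3),round(r['score'],2)) for r in manip.mark_of(p,'cell_a')])
s=manip.observe();print(s['time'],s['tcp_pos'],s['orientation'],s['gripper_width'])
E
```

```text
pics
gate [(array([0.61 , 0.072, 0.049]), 0.81), (array([0.68 , 0.024, 0.047]), 0.69)]
slot [(array([0.614, 0.099, 0.006]), 0.68)]
station [(array([ 0.465,  0.39 , -0.   ]), 0.23)]
heatsink [(array([0.517, 0.078, 0.052]), 0.66)]
fan [(array([0.676, 0.022, 0.045]), 0.72), (array([ 0.566, -0.38 ,  0.   ]), 0.63)]
[(array([ 0.511, -0.044,  0.055]), 0.56), (array([ 0.554, -0.061,  0.057]), 0.45), (array([ 0.625, -0.037,  0.054]), 0.4)]
0.35 [0.21151262 0.50767477 0.2391199 ] [-6.16063909e-01 -3.08050662e+00  4.28074561e-04] 0.08559132978965509
```

View pics/t0.png

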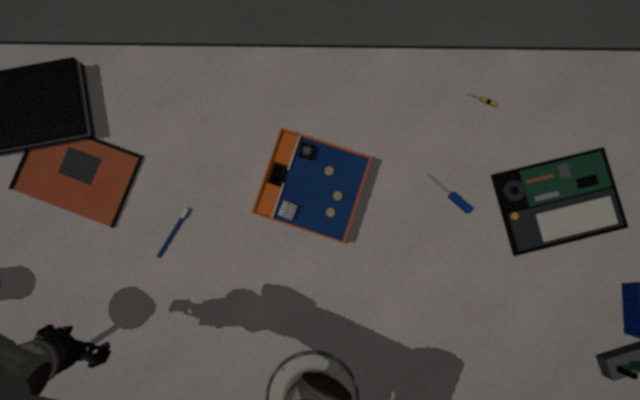

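```bash
cat >> h.py <<'E'
from scipy.spatial.transform import Rotation as R
def rel(goal,yaw,ref=None):
    """shift (mm) & turn (deg) in the tool axes at ref (state) for tool down with tool x at world yaw(deg)"""
    s=ref or manip.observe()
    R0=R.from_rotvec(s['orientation']).as_matrix()
    c,n=np.cos(np.radians(yaw)),np.sin(np.radians(yaw))
    G=np.array([[c,n,0],[n,-c,0],[0,0,-1.]])
    return np.round(R0.T@(np.array(goal)-s['tcp_pos'])*1000,1),np.round(np.degrees(R.from_matrix(R0.T@G).as_rotvec()),1)
E
python3 - <<'E'
from h import *
p=manip.camera('top')
hsv=cv2.cvtColor(p['color'],cv2.COLOR_RGB2HSV)
m=cv2.inRange(hsv,(95,100,40),(130,255,255));m[:, :250]=0;m[:,390:]=0;m[:110]=0;m[255:]=0
m=cv2.morphologyEx(m,cv2.MORPH_CLOSE,np.ones((9,9)))
c=max(cv2.findContours(m,0,1)[0],key=cv2.contourArea)
print(px2w(p,cv2.boxPoints(cv2.minAreaRect(c)),0.05).round(3))
print(px2w(p,[[280,175],[329,171],[337,196],[331,212]],0.053).round(3))
print(rel([0.54,-0.06,0.30],73))
E
```

```text
[[ 0.493  0.11   0.05 ]
 [ 0.718  0.041  0.05 ]
 [ 0.657 -0.149  0.05 ]
 [ 0.435 -0.078  0.05 ]]
[[ 0.609  0.093  0.053]
 [ 0.622 -0.042  0.053]
 [ 0.553 -0.065  0.053]
 [ 0.508 -0.048  0.053]]
(array([-521.6, -397.7,  -60.7]), array([-0. ,  0. , 84.4]))
```

>>> play_rows(commands=[-0.52, -0.4, -0.06, 0, 0, 84.4, 0.014, -0.52, -0.4, -0.06, 0, 0, 84.4, 0.014, -0.52, -0.4, -0.06, 0, 0, 84.4, 0.014, -0.52, -0.4, -0.06, 0, 0, 84.4, 0.014, -0.52, -0.4, -0.06, 0, 0, 84.4, 0.014])

```text
time: 0.9
tcp_pos: [0.3358, 0.2899, 0.2624]
orientation: [1.709, 2.636, 0.001]
contact_force: [0.5, 0.3, 0.3]
gripper_width: 0.0146
grip_force: 0.0
```

```bash
python3 - <<'E'
from h import *
s=manip.observe();print(s['tcp_pos'],s['joints'],s['gripper_width'])
print(rel([0.54,-0.06,0.30],73))
E
```

```text
[0.33578151 0.28993724 0.26238588] [ 7.12295135e-01 -1.55898455e-01 -1.48391300e-02  1.71116214e+00
 -5.26559599e-05  1.86276209e+00] 0.014585166850220889
(array([-402.8,   43.7,  -37.6]), array([ 0. , -0. , 41.1]))
```

>>> play_rows(commands=[-0.4, 0.044, -0.038, 0, 0, 41, 0.014, -0.4, 0.044, -0.038, 0, 0, 41, 0.014, -0.4, 0.044, -0.038, 0, 0, 41, 0.014, -0.4, 0.044, -0.038, 0, 0, 41, 0.014, -0.4, 0.044, -0.038, 0, 0, 41, 0.014])

```text
time: 1.4
tcp_pos: [0.463, 0.0756, 0.286]
orientation: [2.524, 1.87, 0.001]
contact_force: [-0.1, 2.0, 0.1]
gripper_width: 0.014
grip_force: 0.0
```

```bash
python3 - <<'E'
from h import *
s=manip.observe();print(s['tcp_pos'],s['joints'],s['gripper_width'])
print(rel([0.54,-0.06,0.30],73))
p=manip.camera('wrist');save(p,'w0.png');print(p['world_from_camera'].round(3))
E
```

```text
[0.46295039 0.07559569 0.28603641] [ 1.61812440e-01 -8.38127275e-02  9.68095871e-02  1.75052803e+00
  8.49110946e-05  2.02823280e+00] 0.013996559543271959
(array([-107.3,  113.2,  -13.9]), array([ 0. , -0. ,  0.1]))
[[ 0.957 -0.276 -0.094  0.487]
 [-0.291 -0.904 -0.313  0.156]
 [ 0.002  0.327 -0.945  0.42 ]
 [ 0.     0.     0.     1.   ]]
```

View pics/w0.png

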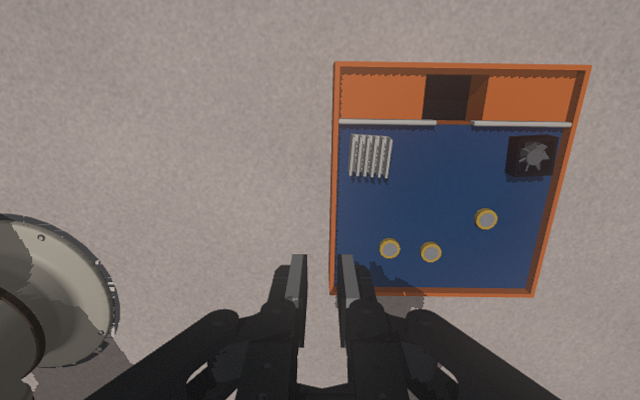

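```bash
cat >> h.py <<'E'
def cells(p):
    hsv=cv2.cvtColor(p['color'],cv2.COLOR_RGB2HSV)
    m=cv2.inRange(hsv,(18,110,60),(35,255,255))
    out=[]
    for c in cv2.findContours(m,0,2)[0]:
        if cv2.contourArea(c)<60: continue
        h=cv2.convexHull(c).reshape(-1,2)
        w=px2w(p,h,0.0565); (x,y),r=cv2.minEnclosingCircle(w[:,:2].astype(np.float32)*1000)
        out.append((round(x,1),round(y,1),round(r,1)))
    return out
E
python3 - <<'E'
from h import *
p=manip.camera('wrist')
print(cells(p))
hsv=cv2.cvtColor(p['color'],cv2.COLOR_RGB2HSV)
m=cv2.inRange(hsv,(0,0,150),(180,50,255));m[:115]=0;m[130:]=0;m[:,:336]=0;m[:,575:]=0
for c in cv2.findContours(m,0,2)[0]:
    if cv2.contourArea(c)<50: continue
    b=cv2.boxPoints(cv2.minAreaRect(c));print(b.round(1).tolist(),px2w(p,b,0.062).round(4)[:,:2].tolist())
b=cv2.inRange(hsv,(100,100,30),(130,255,255));b=cv2.morphologyEx(b,2,np.ones((3,3)))
c=max(cv2.findContours(b,0,1)[0],key=cv2.contourArea)
a=cv2.approxPolyDP(cv2.convexHull(c),8,True).reshape(-1,2);print(a.tolist(),px2w(p,a,0.05).round(4)[:,:2].tolist())
for n in ['heatsink','fan']:
  print([np.round(q['position'],3) for q in manip.mark_of(p,n)][:2])
E
```

```text
[(555.3, -62.5, 13.4), (509.4, -43.7, 13.1), (622.7, -39.6, 13.3)]
[[471.0, 115.0], [567.0, 115.0], [567.0, 118.0], [471.0, 118.0]] [[0.6263, 0.0738], [0.7193, 0.0444], [0.7191, 0.0413], [0.6258, 0.0708]]
[[336.0, 115.0], [431.0, 115.0], [431.0, 118.0], [336.0, 118.0]] [[0.4958, 0.115], [0.5876, 0.086], [0.587, 0.0831], [0.495, 0.1122]]
[[547, 169], [522, 282], [398, 282], [333, 252], [335, 162], [387, 126], [521, 125]] [[0.7014, -0.012], [0.6581, -0.1493], [0.5112, -0.1026], [0.4464, -0.0384], [0.4805, 0.0662], [0.5442, 0.0867], [0.6797, 0.0449]]
[array([0.513, 0.072, 0.05 ])]
[array([0.679, 0.021, 0.049])]
```

```bash
cat >> h.py <<'E'
G=np.array([.6065,.0770]);EX=np.array([.9535,-.3015]);EY=np.array([.3015,.9535])
def uv(xy): d=np.array(xy)[:2]-G; return np.round([d@EX*1000,d@EY*1000],1)
def go(u,v,z,h):
    """TCP at gate coords u,v (mm), height z (mm), heading h deg toward +u"""
    w=G+EX*u/1000+EY*v/1000
    a,b=rel([w[0],w[1],z/1000],72.45-h); print((u,v,z,h),(a/1000).round(4).tolist(),b.tolist())
def cell(u,v,h,z,off=21):
    go(round(u-off*np.sin(np.radians(h)),1),round(v-off*np.cos(np.radians(h)),1),z,h)
E
python3 - <<'E'
from h import *
s=manip.observe();print(s['tcp_pos'],uv(s['tcp_pos']))
go(-6.8,-176,100,0);go(-6.8,-176,62,0)
E
```

```text
[0.46264803 0.07654958 0.2854216 ] [-137.   -43.8]
(-6.8, -176, 100, 0) [-0.134, 0.1284, 0.1854] [-0.0, 0.0, 0.8]
(-6.8, -176, 62, 0) [-0.134, 0.1284, 0.2234] [-0.0, 0.0, 0.8]
```

>>> play_rows(commands=[-0.134, 0.128, 0.15, 0, 0, 0.8, 0.014, -0.134, 0.128, 0.15, 0, 0, 0.8, 0.014, -0.134, 0.128, 0.15, 0, 0, 0.8, 0.014, -0.134, 0.128, 0.15, 0, 0, 0.8, 0.014, -0.134, 0.128, 0.15, 0, 0, 0.8, 0.014])

```text
time: 2.1
tcp_pos: [0.5467, -0.0874, 0.1336]
orientation: [-2.529, -1.863, 0.001]
contact_force: [0.2, -0.1, 0.7]
gripper_width: 0.014
grip_force: 0.0
```

>>> play_rows(commands=[0, 0, 0.035, 0, 0, 0, 0.014, 0, 0, 0.05, 0, 0, 0, 0.014, 0, 0, 0.06, 0, 0, 0, 0.014, 0, 0, 0.06, 0, 0, 0, 0.014, 0, 0, 0.06, 0, 0, 0, 0.014])

```text
time: 2.6
tcp_pos: [0.5473, -0.0866, 0.0771]
orientation: [2.529, 1.861, 0.002]
contact_force: [0.2, -0.1, 0.5]
gripper_width: 0.0142
grip_force: 0.0
```

```bash
python3 - <<'E'
from h import *
s=manip.observe();print(s['tcp_pos'],uv(s['tcp_pos']),s['contact_force'],s['time'])
p=manip.camera('wrist');save(p,'w1.png');print([(c,uv(np.array(c[:2])/1000)) for c in cells(p)])
go(-6.8,-176,62,0)
E
```

```text
[ 0.54730503 -0.08655807  0.07711723] [  -7.1 -173.8] [ 0.17509955 -0.10513091  0.53996601] 2.6
[((555.3, -63.4, 12.8), array([  -6.5, -149.3])), ((510.7, -44.5, 13.1), array([ -54.7, -144.7])), ((623.0, -40.4, 12.8), array([  51.1, -107. ]))]
(-6.8, -176, 62, 0) [-0.0021, 0.0, 0.0154] [0.1, -0.0, 0.2]
```

View pics/w1.png

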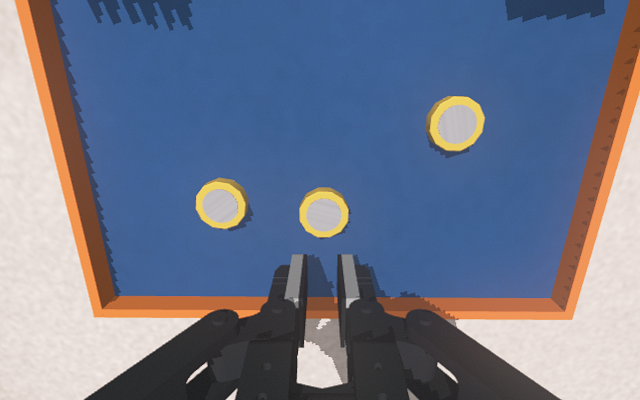

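>>> play_rows(commands=[-0.002, 0, 0.008, 0, 0, 0, 0.014, -0.002, 0, 0.013, 0, 0, 0, 0.014, -0.002, 0, 0.016, 0, 0, 0, 0.014, -0.002, 0, 0.0165, 0, 0, 0, 0.014, -0.002, 0, 0.0165, 0, 0, 0, 0.014])

```text
time: 3.15
tcp_pos: [0.546, -0.0893, 0.0589]
orientation: [-2.532, -1.86, 0.0]
contact_force: [0.7, -0.6, 0.2]
gripper_width: 0.014
grip_force: 0.0
```

```bash
python3 - <<'E'
from h import *
s=manip.observe();print(s['tcp_pos'],uv(s['tcp_pos']),s['contact_force'],s['time'])
for u,v in [(-6.8,-145),(-6.8,-135),(-6,-120),(-5,-105),(-4,-90),(-3,-75),(-2,-60),(-1,-47),(0,-35),(0,-25)]: cell(u,v,0,60)
E
```

```text
[ 0.54604603 -0.0892849   0.05893868] [  -7.5 -176.8] [ 0.72832578 -0.57876693  0.1787579 ] 3.15
(np.float64(-6.8), np.float64(-166.0), 60, 0) [0.0108, 0.0007, -0.0011] [-0.0, 0.0, 0.2]
(np.float64(-6.8), np.float64(-156.0), 60, 0) [0.0208, 0.0008, -0.0011] [-0.0, 0.0, 0.2]
(np.float64(-6.0), np.float64(-141.0), 60, 0) [0.0358, 0.0016, -0.0011] [-0.0, 0.0, 0.2]
(np.float64(-5.0), np.float64(-126.0), 60, 0) [0.0508, 0.0026, -0.0011] [-0.0, 0.0, 0.2]
(np.float64(-4.0), np.float64(-111.0), 60, 0) [0.0658, 0.0037, -0.0011] [-0.0, 0.0, 0.2]
(np.float64(-3.0), np.float64(-96.0), 60, 0) [0.0808, 0.0047, -0.0011] [-0.0, 0.0, 0.2]
(np.float64(-2.0), np.float64(-81.0), 60, 0) [0.0958, 0.0058, -0.0011] [-0.0, 0.0, 0.2]
(np.float64(-1.0), np.float64(-68.0), 60, 0) [0.1088, 0.0068, -0.0011] [-0.0, 0.0, 0.2]
(np.float64(0.0), np.float64(-56.0), 60, 0) [0.1208, 0.0078, -0.0011] [-0.0, 0.0, 0.2]
(np.float64(0.0), np.float64(-46.0), 60, 0) [0.1308, 0.0078, -0.0011] [-0.0, 0.0, 0.2]
```

>>> play_rows(commands=[0.008, 0.001, -0.001, 0, 0, 0.2, 0.014, 0.016, 0.001, -0.001, 0, 0, 0.2, 0.014, 0.028, 0.0015, -0.001, 0, 0, 0.2, 0.014, 0.042, 0.002, -0.001, 0, 0, 0.2, 0.014, 0.056, 0.003, -0.001, 0, 0, 0.2, 0.014])

```text
time: 3.65
tcp_pos: [0.5662, -0.0353, 0.0601]
orientation: [2.535, 1.856, 0.0]
contact_force: [-0.0, 0.1, 0.5]
gripper_width: 0.0141
grip_force: 0.2
```

>>> play_rows(commands=[0.014, 0.001, 0, 0, 0, 0, 0.014, 0.028, 0.002, 0, 0, 0, 0, 0.014, 0.042, 0.003, 0, 0, 0, 0, 0.014, 0.056, 0.004, 0, 0, 0, 0, 0.014, 0.066, 0.005, 0, 0, 0, 0, 0.014])

```text
time: 4.15
tcp_pos: [0.5909, 0.026, 0.06]
orientation: [-2.534, -1.856, -0.0]
contact_force: [0.2, -1.3, 0.3]
gripper_width: 0.0139
grip_force: 0.2
```

```bash
python3 - <<'E'
from h import *
s=manip.observe();print(s['tcp_pos'],uv(s['tcp_pos']),s['contact_force'],s['time'])
p=manip.camera('wrist');save(p,'w2.png');print([(c,uv(np.array(c[:2])/1000)) for c in cells(p)])
cell(0,0,0,60);cell(0,6,0,60)
E
```

```text
[0.59089836 0.02602502 0.06002642] [  0.5 -53.3] [ 0.17561565 -1.25618285  0.30014771] 4.15
[((597.4, 46.5, 13.0), array([  0.5, -31.8]))]
(np.float64(0.0), np.float64(-21.0), 60, 0) [0.0314, -0.0006, -0.0] [0.0, -0.0, 0.0]
(np.float64(0.0), np.float64(-15.0), 60, 0) [0.0374, -0.0006, -0.0] [0.0, -0.0, 0.0]
```

View pics/w2.png

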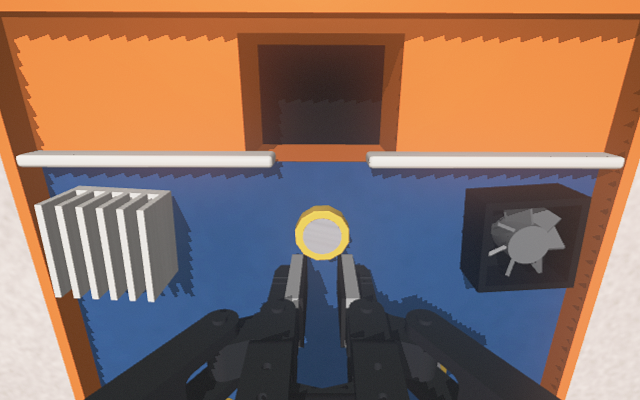

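>>> play_rows(commands=[0.009, 0, 0, 0, 0, 0, 0.014, 0.018, -0.0005, 0, 0, 0, 0, 0.014, 0.026, -0.0005, 0, 0, 0, 0, 0.014, 0.033, -0.0005, 0, 0, 0, 0, 0.014, 0.038, -0.0005, 0, 0, 0, 0, 0.014])

```text
time: 4.7
tcp_pos: [0.6016, 0.0616, 0.0601]
orientation: [2.535, 1.856, 0.0]
contact_force: [0.2, -0.7, -0.2]
gripper_width: 0.0144
grip_force: 0.1
```

```bash
python3 - <<'E'
from h import *
s=manip.observe();print(s['tcp_pos'],uv(s['tcp_pos']),s['contact_force'],s['time'])
p=manip.camera('wrist');save(p,'w3.png');print([(c,uv(np.array(c[:2])/1000)) for c in cells(p)])
go(0,-20,110,0);go(-66,-172,110,28)
E
```

```text
[0.60162103 0.06162662 0.06009077] [ -0.  -16.1] [ 0.16899357 -0.65359579 -0.15894962] 4.7
[((608.3, 82.5, 13.0), array([0.1, 5.8]))]
(0, -20, 110, 0) [-0.0043, 0.0, -0.0499] [0.0, -0.0, -0.0]
(-66, -172, 110, 28) [-0.1563, -0.0659, -0.05] [0.0, -0.0, 28.0]
```

View pics/w3.png

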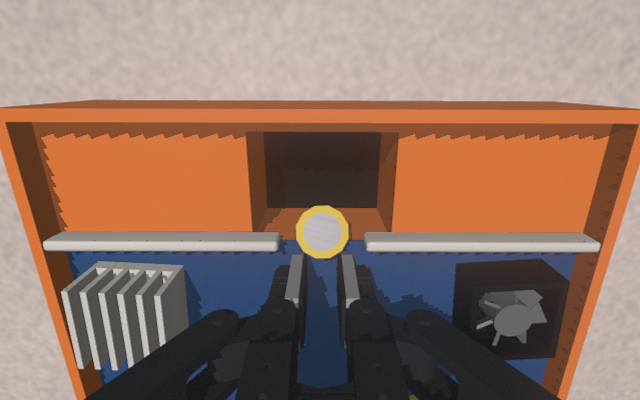

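>>> play_rows(commands=[0.002, 0, 0, 0, 0, 0, 0.014, 0.004, 0, 0, 0, 0, 0, 0.014, 0.005, 0, 0, 0, 0, 0, 0.014, 0.005, 0, 0, 0, 0, 0, 0.014, 0.005, 0, 0, 0, 0, 0, 0.014])

```text
time: 5.25
tcp_pos: [0.603, 0.0657, 0.0601]
orientation: [2.535, 1.855, 0.0]
contact_force: [0.4, 0.6, 0.1]
gripper_width: 0.0144
grip_force: 0.0
```

```bash
python3 - <<'E'
from h import *
s=manip.observe();print(s['tcp_pos'],uv(s['tcp_pos']),s['contact_force'],s['time'])
p=manip.camera('wrist');save(p,'w4.png');print([(c,uv(np.array(c[:2])/1000)) for c in cells(p)])
go(0,-20,110,0);go(-66,-172,110,28)
E
```

```text
[0.60296491 0.06571291 0.06006966] [  0.  -11.8] [0.41869482 0.63561163 0.07624683] 5.25
[((616.9, 108.7, 9.7), array([ 0.4, 33.4]))]
(0, -20, 110, 0) [-0.0081, 0.0, -0.0499] [-0.0, 0.0, -0.1]
(-66, -172, 110, 28) [-0.1602, -0.0658, -0.0499] [-0.0, 0.0, 27.9]
```

View pics/w4.png

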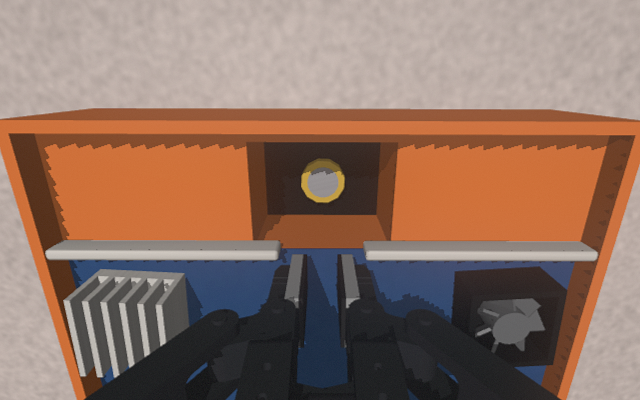

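>>> play_rows(commands=[-0.01, 0, -0.025, 0, 0, 0, 0.014, -0.03, 0, -0.05, 0, 0, 4, 0.014, -0.075, -0.03, -0.05, 0, 0, 12, 0.014, -0.118, -0.05, -0.05, 0, 0, 20, 0.014, -0.158, -0.067, -0.05, 0, 0, 25, 0.014])

```text
time: 5.8
tcp_pos: [0.4898, -0.0655, 0.1102]
orientation: [2.879, 1.256, 0.0]
contact_force: [0.5, -0.4, -0.2]
gripper_width: 0.014
grip_force: 0.0
```

>>> play_rows(commands=[0, 0, 0, 0, 0, 0, 0.014, 0, 0, 0, 0, 0, 0, 0.014, 0, 0, 0.01, 0, 0, 0, 0.014, 0, 0, 0.02, 0, 0, 0, 0.014, 0, 0, 0.02, 0, 0, 0, 0.014])

```text
time: 6.3
tcp_pos: [0.4907, -0.0637, 0.0876]
orientation: [-2.874, -1.264, 0.005]
contact_force: [-0.4, -0.0, 0.6]
gripper_width: 0.0141
grip_force: 0.0
```

```bash
python3 - <<'E'
from h import *
s=manip.observe();print(s['tcp_pos'],uv(s['tcp_pos']),s['contact_force'],s['time'])
p=manip.camera('wrist');print([(c,uv(np.array(c[:2])/1000)) for c in cells(p)])
cell(-55.5,-144.5,25,61,28)
E
```

```text
[ 0.49074904 -0.06369617  0.08763043] [ -67.9 -169.1] [-0.37473035 -0.00798122  0.63990842] 6.3
[((510.1, -44.6, 12.7), array([ -55.3, -145. ])), ((622.7, -40.2, 13.2), array([  50.8, -106.9]))]
(np.float64(-67.3), np.float64(-169.9), 61, 25) [-0.0005, 0.0008, 0.0275] [-0.1, 0.1, 0.0]
```

>>> play_rows(commands=[0, 0.001, 0.01, 0, 0, 0, 0.014, 0, 0.001, 0.018, 0, 0, 0, 0.014, 0, 0.001, 0.024, 0, 0, 0, 0.014, 0, 0.001, 0.0275, 0, 0, 0, 0.014, 0, 0.001, 0.0275, 0, 0, 0, 0.014])

```text
time: 6.85
tcp_pos: [0.4918, -0.0652, 0.062]
orientation: [-2.876, -1.263, 0.001]
contact_force: [0.3, 0.1, -0.3]
gripper_width: 0.014
grip_force: 0.0
```

```bash
cat >> h.py <<'E'
def pose(u,v,h,z=.060):
    w=G+EX*u/1000+EY*v/1000; a=np.radians(72.45-h);c,n=np.cos(a),np.sin(a)
    return dict(tcp_pos=np.array([w[0],w[1],z]),orientation=R.from_matrix([[c,n,0],[n,-c,0],[0,0,-1.]]).as_rotvec())
def path(P0,h0,n=11,end=-30,off=21.3):
    s=manip.observe();print(s['tcp_pos'],uv(s['tcp_pos']),s['contact_force'],s['time'])
    P0=np.array(P0,float);a=np.radians(h0)
    P1=P0+42*np.array([np.sin(a),np.cos(a)]);P2=np.array([0,end-40.]);P3=np.array([0,end])
    ref=s
    for i in range(n):
        t=i/(n-1)
        q=(1-t)**3*P0+3*(1-t)**2*t*P1+3*(1-t)*t*t*P2+t**3*P3
        h=h0*(1-t)**1 if t<1 else 0
        hr=np.radians(h);T=q-off*np.array([np.sin(hr),np.cos(hr)])
        g=pose(*T,h); d,r=rel(g['tcp_pos'],72.45-h,ref)
        print(q.round(1),round(h,1),T.round(1),(d/1000).tolist(),r.tolist())
        if i==5: ref=g;print('--')
E
python3 - <<'E'
from h import *
path((-55.3,-145),25)
E
```

```text
[ 0.49177915 -0.06515723  0.06196943] [ -66.5 -170.1] [ 0.29321285  0.14326635 -0.31698929] 6.85
[ -55.3 -145. ] 25.0 [ -64.3 -164.3] [0.0062, -0.0005, 0.002] [-0.0, 0.0, -0.0]
[ -49.4 -133.6] 22.5 [ -57.6 -153.3] [0.019, 0.001, 0.002] [-0.0, 0.0, -2.5]
[ -42.7 -122.3] 20.0 [ -50.  -142.3] [0.0322, 0.0032, 0.002] [-0.0, 0.0, -5.0]
[ -35.5 -110.9] 17.5 [ -41.9 -131.2] [0.0456, 0.0058, 0.0019] [-0.0, 0.0, -7.5]
[-28.2 -99.6] 15.0 [ -33.7 -120.2] [0.0592, 0.0086, 0.0019] [-0.0, 0.0, -10.0]
[-21.  -88.2] 12.5 [ -25.6 -109. ] [0.0727, 0.0112, 0.0019] [-0.0, 0.0, -12.5]
--
[-14.4 -76.8] 10.0 [-18.1 -97.8] [0.0126, 0.004900000000000001, -0.0] [0.0, 0.0, -2.5]
[ -8.6 -65.3] 7.5 [-11.4 -86.4] [0.0252, 0.009, -0.0] [0.0, 0.0, -5.0]
[ -4.  -53.7] 5.0 [ -5.9 -74.9] [0.0376, 0.011800000000000001, -0.0] [0.0, 0.0, -7.5]
[ -1.1 -41.9] 2.5 [ -2.  -63.2] [0.0499, 0.013099999999999999, -0.0] [0.0, 0.0, -10.0]
[  0. -30.] 0 [  0.  -51.3] [0.0619, 0.0125, -0.0] [0.0, 0.0, -12.5]
```

>>> play_rows(commands=[0.018, 0.001, 0.002, 0, 0, -2.5, 0.014, 0.032, 0.003, 0.002, 0, 0, -5, 0.014, 0.0455, 0.006, 0.002, 0, 0, -7.5, 0.014, 0.059, 0.0085, 0.002, 0, 0, -10, 0.014, 0.0725, 0.011, 0.002, 0, 0, -12.5, 0.014])

```text
time: 7.35
tcp_pos: [0.5504, -0.0183, 0.0606]
orientation: [2.719, 1.574, -0.0]
contact_force: [-0.5, 0.3, 1.2]
gripper_width: 0.0141
grip_force: 0.2
```

>>> play_rows(commands=[0.0125, 0.005, 0, 0, 0, -2.5, 0.014, 0.025, 0.009, 0, 0, 0, -5, 0.014, 0.0375, 0.012, 0, 0, 0, -7.5, 0.014, 0.05, 0.013, 0, 0, 0, -10, 0.014, 0.062, 0.0125, 0, 0, 0, -12.5, 0.014])

```text
time: 7.85
tcp_pos: [0.5917, 0.0289, 0.0605]
orientation: [-2.532, -1.86, 0.0]
contact_force: [-0.4, -0.1, 0.0]
gripper_width: 0.0141
grip_force: 0.2
```

```bash
python3 - <<'E'
from h import *
s=manip.observe();print(s['tcp_pos'],uv(s['tcp_pos']),s['contact_force'],s['time'])
p=manip.camera('wrist');print([(c,uv(np.array(c[:2])/1000)) for c in cells(p)])
go(0,-31,60,0);go(0,-11,60,0)
E
```

```text
[0.59171251 0.028939   0.06049683] [  0.4 -50.3] [-0.38494834 -0.13413305  0.03868027] 7.85
[((598.0, 49.5, 13.0), array([  0.2, -28.8])), ((614.0, 99.2, 9.3), array([ 0.5, 23.4]))]
(0, -31, 60, 0) [0.0179, -0.0004, 0.0005] [0.0, -0.0, 0.4]
(0, -11, 60, 0) [0.0379, -0.0002, 0.0005] [0.0, -0.0, 0.4]
```

>>> play_rows(commands=[0.01, 0, 0, 0, 0, 0.4, 0.014, 0.019, 0, 0, 0, 0, 0.4, 0.014, 0.027, 0, 0, 0, 0, 0.4, 0.014, 0.034, 0, 0, 0, 0, 0.4, 0.014, 0.038, 0, 0, 0, 0, 0.4, 0.014])

```text
time: 8.4
tcp_pos: [0.6028, 0.065, 0.0606]
orientation: [2.541, 1.847, 0.0]
contact_force: [0.2, -1.0, 0.7]
gripper_width: 0.014
grip_force: 0.0
```

>>> play_rows(commands=[0.001, 0, 0, 0, 0, 0, 0.014, 0.001, 0, 0, 0, 0, 0, 0.014, 0.001, 0, 0, 0, 0, 0, 0.014, 0.001, 0, 0, 0, 0, 0, 0.014, 0.001, 0, 0, 0, 0, 0, 0.014])

```text
time: 8.9
tcp_pos: [0.6029, 0.0651, 0.0606]
orientation: [2.542, 1.846, 0.0]
contact_force: [0.5, -0.3, 0.1]
gripper_width: 0.0143
grip_force: 0.0
```

```bash
python3 - <<'E'
from h import *
s=manip.observe();print(s['tcp_pos'],uv(s['tcp_pos']),s['contact_force'],s['time'])
p=manip.camera('wrist');save(p,'w5.png');print([(c,uv(np.array(c[:2])/1000)) for c in cells(p)])
cell(50.8,-106.9,-30,110,30)
E
```

```text
[0.60293368 0.06505382 0.0606082 ] [  0.2 -12.5] [ 0.51725294 -0.3472169   0.06926875] 8.9
[((616.2, 106.2, 14.9), array([ 0.4, 30.8]))]
(np.float64(65.8), np.float64(-132.9), 110, -30) [-0.12, 0.0666, -0.0494] [0.0, -0.0, -30.5]
```

View pics/w5.png

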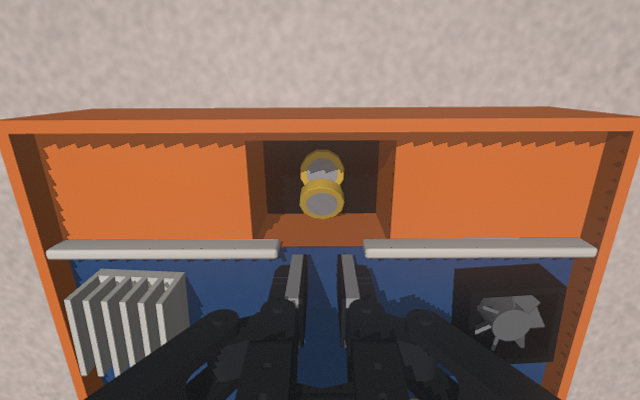

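>>> play_rows(commands=[-0.01, 0, -0.025, 0, 0, 0, 0.014, -0.03, 0, -0.05, 0, 0, -7, 0.014, -0.06, 0.025, -0.05, 0, 0, -15, 0.014, -0.095, 0.05, -0.05, 0, 0, -23, 0.014, -0.12, 0.0665, -0.05, 0, 0, -30.5, 0.014])

```text
time: 9.45
tcp_pos: [0.6297, -0.0716, 0.1109]
orientation: [1.959, 2.454, 0.0]
contact_force: [0.5, 0.4, -0.3]
gripper_width: 0.014
grip_force: 0.0
```

>>> play_rows(commands=[0, 0, 0, 0, 0, 0, 0.014, 0, 0, 0, 0, 0, 0, 0.014, 0, 0, 0.01, 0, 0, 0, 0.014, 0, 0, 0.02, 0, 0, 0, 0.014, 0, 0, 0.02, 0, 0, 0, 0.014])

```text
time: 9.95
tcp_pos: [0.628, -0.0684, 0.0882]
orientation: [-1.964, -2.449, 0.003]
contact_force: [0.2, -0.4, -0.4]
gripper_width: 0.014
grip_force: 0.0
```

```bash
python3 - <<'E'
from h import *
s=manip.observe();print(s['tcp_pos'],uv(s['tcp_pos']),s['contact_force'],s['time'])
p=manip.camera('wrist');print([(c,uv(np.array(c[:2])/1000)) for c in cells(p)])
cell(50.8,-106.9,-30,60,28)
E
```

```text
[ 0.6279957  -0.06835133  0.08820809] [  64.3 -132.1] [ 0.24347454 -0.37609605 -0.43185069] 9.95
[((623.7, -40.1, 12.7), array([  51.7, -106.5]))]
(np.float64(64.8), np.float64(-131.1), 60, -30) [0.0008, 0.0007, 0.0292] [-0.1, -0.0, 0.1]
```

>>> play_rows(commands=[0, 0.001, 0.01, 0, 0, 0, 0.014, 0, 0.001, 0.018, 0, 0, 0, 0.014, 0, 0.001, 0.024, 0, 0, 0, 0.014, 0, 0.001, 0.028, 0, 0, 0, 0.014, 0, 0.001, 0.028, 0, 0, 0, 0.014])

```text
time: 10.5
tcp_pos: [0.6297, -0.0692, 0.0617]
orientation: [-1.966, -2.449, 0.001]
contact_force: [-0.0, 0.4, -0.2]
gripper_width: 0.014
grip_force: 0.0
```

```bash
python3 - <<'E'
from h import *
path((51.5,-106.6),-30,end=-25)
E
```

```text
[ 0.62969256 -0.06917978  0.06168482] [  66.2 -132.4] [-0.04229746  0.3536431  -0.16516106] 10.5
[  51.5 -106.6] -30.0 [  62.2 -125. ] [0.008400000000000001, 0.0002, 0.0017] [-0.1, -0.0, 0.1]
[ 45.  -96.6] -27.0 [  54.6 -115.5] [0.020399999999999998, -0.0016, 0.0017] [-0.1, -0.0, 3.1]
[ 38.1 -88. ] -24.0 [  46.7 -107.4] [0.0313, -0.0043, 0.0017] [-0.1, -0.0, 6.1]
[ 31.1 -80.5] -21.0 [  38.7 -100.4] [0.0414, -0.0077, 0.0017] [-0.1, -0.0, 9.1]
[ 24.3 -73.7] -18.0 [ 30.9 -93.9] [0.051, -0.011300000000000001, 0.0017] [-0.1, -0.0, 12.1]
[ 17.9 -67.2] -15.0 [ 23.4 -87.7] [0.0601, -0.0147, 0.0017] [-0.1, -0.0, 15.1]
--
[ 12.1 -60.5] -12.0 [ 16.5 -81.4] [0.0079, -0.005, -0.0] [0.0, 0.0, 3.0]
[  7.2 -53.4] -9.0 [ 10.5 -74.4] [0.0162, -0.009, -0.0] [0.0, 0.0, 6.0]
[  3.3 -45.4] -6.0 [  5.6 -66.5] [0.0251, -0.011699999999999999, -0.0] [0.0, 0.0, 9.0]
[  0.9 -36. ] -3.0 [  2.  -57.3] [0.0349, -0.0128, -0.0] [0.0, 0.0, 12.0]
[  0. -25.] 0 [  0.  -46.3] [0.0461, -0.0119, -0.0] [0.0, 0.0, 15.0]
```

```bash
sed -i 's/h=h0\*(1-t)\*\*1 if t<1 else 0/h=h0*(1-t**2)/' h.py; python3 - <<'E'
from h import *
path((51.5,-106.6),-36,end=-25)
E
```

```text
[ 0.62969256 -0.06917978  0.06168482] [  66.2 -132.4] [-0.04229746  0.3536431  -0.16516106] 10.5
[  51.5 -106.6] -36.0 [  64.  -123.8] [0.0085, 0.0024, 0.0017] [-0.1, -0.0, -5.9]
[ 44.1 -97.1] -35.6 [  56.5 -114.4] [0.020399999999999998, 0.0006, 0.0017] [-0.1, -0.0, -5.6]
[ 36.7 -88.9] -34.6 [  48.7 -106.4] [0.0312, -0.0021000000000000003, 0.0017] [-0.1, -0.0, -4.5]
[ 29.5 -81.5] -32.8 [ 41.  -99.5] [0.041100000000000005, -0.0053, 0.0017] [-0.1, -0.0, -2.7]
[ 22.7 -74.7] -30.2 [ 33.4 -93.1] [0.0504, -0.0087, 0.0017] [-0.1, -0.0, -0.2]
[ 16.5 -68.1] -27.0 [ 26.2 -87. ] [0.0593, -0.0119, 0.0017] [-0.1, -0.0, 3.1]
--
[ 11.  -61.2] -23.0 [ 19.4 -80.8] [0.0086, -0.0032, -0.0] [0.0, 0.0, 4.0]
[  6.5 -53.8] -18.4 [ 13.2 -74.1] [0.0175, -0.0057, -0.0] [0.0, 0.0, 8.6]
[  3.  -45.6] -13.0 [  7.8 -66.3] [0.0268, -0.007, -0.0] [0.0, 0.0, 14.0]
[  0.8 -36.1] -6.8 [  3.3 -57.2] [0.036899999999999995, -0.0068, -0.0] [0.0, 0.0, 20.2]
[  0. -25.] -0.0 [  0.  -46.3] [0.0482, -0.0048, -0.0] [0.0, 0.0, 27.0]
```

>>> play_rows(commands=[0.0195, 0.001, 0.0015, 0, 0, -5.6, 0.014, 0.031, -0.002, 0.0015, 0, 0, -4.5, 0.014, 0.041, -0.0055, 0.0015, 0, 0, -2.7, 0.014, 0.0505, -0.0085, 0.0015, 0, 0, -0.2, 0.014, 0.0595, -0.012, 0.0015, 0, 0, 3.1, 0.014])

```text
time: 11.0
tcp_pos: [0.6055, -0.0134, 0.0615]
orientation: [2.034, 2.394, 0.001]
contact_force: [0.1, 0.5, -0.4]
gripper_width: 0.0139
grip_force: 0.1
```

>>> play_rows(commands=[0.0085, -0.003, 0, 0, 0, 4, 0.014, 0.0175, -0.0055, 0, 0, 0, 8.6, 0.014, 0.027, -0.007, 0, 0, 0, 14, 0.014, 0.037, -0.007, 0, 0, 0, 20.2, 0.014, 0.048, -0.005, 0, 0, 0, 27, 0.014])

```text
time: 11.5
tcp_pos: [0.5927, 0.033, 0.0616]
orientation: [2.539, 1.849, 0.001]
contact_force: [0.3, 0.4, 0.0]
gripper_width: 0.014
grip_force: 0.0
```

```bash
python3 - <<'E'
from h import *
s=manip.observe();print(s['tcp_pos'],uv(s['tcp_pos']),s['contact_force'],s['time'])
p=manip.camera('wrist');print([(c,uv(np.array(c[:2])/1000)) for c in cells(p)])
go(0,-31,60,0);go(0,-11,60,0)
E
```

```text
[0.59274444 0.03304078 0.06155851] [  0.1 -46.1] [0.26194047 0.41808015 0.0101318 ] 11.5
[((599.5, 53.6, 13.0), array([  0.4, -24.4])), ((613.6, 98.1, 14.5), array([ 0.4, 22.3]))]
(0, -31, 60, 0) [0.0136, 0.0, 0.0015] [0.0, -0.0, -0.7]
(0, -11, 60, 0) [0.0336, -0.0002, 0.0016] [0.0, -0.0, -0.7]
```

>>> play_rows(commands=[0.009, 0, 0.001, 0, 0, -0.6, 0.014, 0.018, 0, 0.001, 0, 0, -0.6, 0.014, 0.026, 0, 0.001, 0, 0, -0.6, 0.014, 0.032, 0, 0.001, 0, 0, -0.6, 0.014, 0.035, 0, 0.001, 0, 0, -0.6, 0.014])

```text
time: 12.05
tcp_pos: [0.6035, 0.0668, 0.0599]
orientation: [-2.524, -1.87, 0.0]
contact_force: [0.9, -0.6, -0.1]
gripper_width: 0.014
grip_force: 0.0
```

>>> play_rows(commands=[0, 0, 0, 0, 0, 0, 0.014, 0, 0, 0, 0, 0, 0, 0.014, 0, 0, 0, 0, 0, 0, 0.014, 0, 0, 0, 0, 0, 0, 0.014, 0, 0, 0, 0, 0, 0, 0.014])

```text
time: 12.55
tcp_pos: [0.6033, 0.066, 0.0601]
orientation: [2.525, 1.869, 0.0]
contact_force: [-0.6, -0.2, -0.1]
gripper_width: 0.0136
grip_force: 0.0
```

```bash
python3 - <<'E'
from h import *
s=manip.observe();print(s['tcp_pos'],uv(s['tcp_pos']),s['contact_force'],s['time'])
p=manip.camera('wrist');save(p,'w6.png');print([(c,uv(np.array(c[:2])/1000)) for c in cells(p)])
E
```

```text
[0.60329256 0.06601138 0.06010982] [  0.3 -11.4] [-0.61959164 -0.24335073 -0.14345964] 12.55
[((615.6, 105.7, 16.1), array([ 0. , 30.1]))]
```

View pics/w6.png

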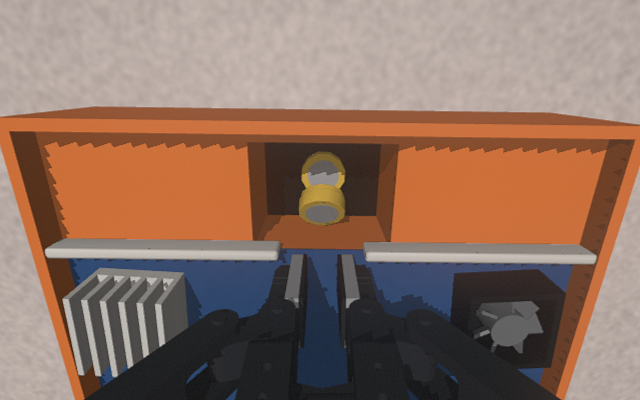

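All three cells are in the slot, with the third resting on the second at about (322,210). I'll retreat and check.

>>> play_rows(commands=[-0.01, 0, -0.02, 0, 0, 0, 0.014, -0.02, 0, -0.06, 0, 0, 0, 0.014, -0.02, 0, -0.1, 0, 0, 0, 0.014, -0.02, 0, -0.13, 0, 0, 0, 0.014, -0.02, 0, -0.13, 0, 0, 0, 0.014])

```text
time: 13.1
tcp_pos: [0.599, 0.047, 0.1953]
orientation: [2.522, 1.866, 0.01]
contact_force: [0.6, -0.5, -0.0]
gripper_width: 0.0138
grip_force: 0.0
```

```bash
python3 - <<'E'
from h import *
p=manip.camera('wrist');save(p,'w7.png')
for r in manip.spot_in(p,'cell_a'): print(np.round(r['position'],3),uv(r['position']),r['score'])
hs=cv2.inRange(cv2.cvtColor(p['color'],cv2.COLOR_RGB2HSV),(18,110,30),(35,255,255))>0
v,u=np.nonzero(hs&(p['depth']>0));d=p['depth'][v,u];K=p['camera_matrix'];T=p['world_from_camera']
w=(np.c_[(u-K[0,2])/K[0,0]*d,(v-K[1,2])/K[1,1]*d,d]@T[:3,:3].T)+T[:3,3];print('yellow z',np.percentile(w[:,2],[2,50,98]).round(3))
for n in ['heatsink','fan']: print([np.round(q['position'],3) for q in manip.mark_of(p,n)][:2])
E
```

```text
[0.61  0.091 0.033] [-1.1 14. ] 0.78
[0.619 0.111 0.012] [ 1.7 35.8] 0.61
yellow z [0.005 0.026 0.035]
[array([0.515, 0.07 , 0.049])]
[array([0.678, 0.024, 0.05 ])]
```

View pics/w7.png

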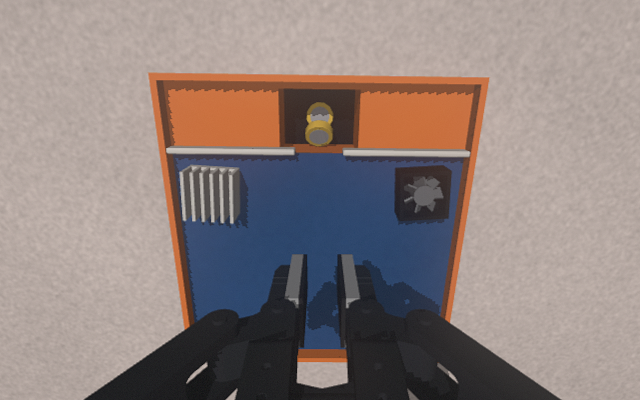

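The deck is empty, the heat sink and fan haven't moved, and the cells lie in the slot at (319,125), at least 15 mm below deck level. I'll hand the job in.

```bash
python3 -c "
from plant import manip
print(manip.finish_job())"
```

```text
the job is handed in; nothing more can be done
None
```

I pushed all three coin cells through the gate into the slot and handed the job in at about 13 s; the heat sink and fan stayed put, and the arm worked only over the box, well away from the screwdriver and brush.

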